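# Lay out the coffee corner

## Robot

A 6-joint arm with a two-finger parallel gripper is mounted at the origin on a cart in front of the work surface, level with it; the furniture and walls round the work are solid. World frame = base frame: x ahead of the robot, y to its left, z up, the work surface at z = 0. Lengths are in m, angles in rad, forces in N, time in s.
With the tool pointing down it reaches from about 0.325 to 0.85 m from the base axis. Payload 4.4 kg.
Tool frame: the origin (TCP) lies at the very end of the fingers, on their centre line; the grasp point (between the pads) lies 19 mm behind it; z points along the fingers, y is the line along which they close (so a half turn about z gives the same grasp; the last joint's range is limited). The gripper opens to 94 mm and grips with 3 to 60 N. Pads are 16 mm wide; open, the fingers measure 119 mm over their backs; the gripper's body (75 mm by 177 mm) begins 78 mm behind the grasp point.
Start: joints at [-1.488, 0.207, 1.542, -0, 1.393, -0.15], TCP at [0.133, -0.559, 0.175] pointing down, gripper open.
Joint ranges: [-2.73, 2.73], [-0.86, 2.22], [0.23, 2.46], [-1.11, 4.25], [0.08, 2.63], [-2.82, 2.82]. Speed limits (rad/s): [2.79, 2.79, 3.14, 3.14, 3.14, 3.14].

## Interface

Orientations are given as a unit quaternion [w, x, y, z].
In Python, from station import r gives the robot as it stands.
- The arm moves only by the tool step_arm, never from a script. Its argument "increments" is a list that holds one entry, the list of rows, each a list of 5 numbers: the gripper command: -1 is fully open, 1 is shut, values between are in proportion, then the shift along the tool's x, y, z in mm, then the turn about the tool's z in rad. A call has 1 to 5 rows; each row is the pose to reach, as a shift and turn from the pose commanded when the call began, along the tool's axes at that moment; what a row does not reach only later rows make up. A row lasts 1/12 s, in which the tool goes at most 41.7 mm and 7.16 degrees, less where a joint would pass 70% of its speed; a pose out of reach is approached as far as the arm can. A call with a gripper value outside its range is refused whole. The fingers move at their own pace and stop on an object; "squeeze" is the grip in N (left out, the last holds). Time passes only in rows, so rows that repeat a pose let the fingers close. It gives the time, the measured TCP pose, the force, the opening and the grip force at its end, in the units of the state.
- r.sense(): the state, without advancing time (a new reading comes with each control period).
- r.get_image(name): name is "scene" or "top" or "wrist"; returns a dict with "img" (400x640x3 uint8, red, green, blue), "K" (3x3 intrinsics, pixels), "world_to_cam" (4x4, takes a point from world to camera coordinates); the wrist camera has in their place "mount" (4x4, takes a point from camera to tool coordinates, whose origin is the TCP and whose axes are the flange's). Camera axes: x right, y down, z forward; pixel columns grow to the right and rows downward; lengths in m; the calibration is good to about 2 mm. A picture is of the moment at which its call begins: read the wrist's pose just before it. There is no depth.
- r.hand_in(): hands the job in; it is judged then, once.
The state is a dict: "clock": time; "joint_pos": joint angles; "qvel": joint speeds; "joint_torque": joint torques, N m; "position": TCP position; "ee_rot": TCP orientation; "contact_force": force on the tool from outside, world axes, zero at the start; "wrist_torque": the same for the moment, N m; "width": finger opening in m; "finger_force": force on a finger pad.
Only numpy, scipy, OpenCV 4.12 (cv2) and the standard library are available. Lean on these libraries where they do the work, as an engineer would, in place of code of your own. Each camera call takes 0.05 s, during which the arm holds its last target. There are 200 camera calls.

## Task

Lay out the coffee corner: stand the steel dosing cup in the middle of the scale's weighing plate, the tamper on the middle of the tray's cork disc that is next to the scale, the small espresso cup on the middle of the tray's other cork disc, and the glass shaker of the front row on the bare wood in the middle of the tray, midway between tamper and espresso cup. Everything stands upright and is let go, and the drinking glass, the portafilter and the roll of tape stay where they are.

Things in the scene. Friction and masses are not known exactly. Their poses are not given: they have to be found in the camera images.
- dosing_cup: Open round steel cup without a handle, 58 mm across, 50 mm high, 0.12 kg, nearly straight-sided; hollow, it looks part-filled with ground coffee (a fixed part of it). Origin: centre of its underside; z up its axis. Stands in the row in front, nearest the robot, in any of the four places.
- tamper: Coffee tamper: round steel base 58 mm across and 30 mm high, above it an upright dark wooden grip 36 mm across up to 94 mm, 0.38 kg. Grasp the wooden grip. Origin: centre of its underside; z up its axis. Stands in the row in front, in any of the four places.
- shaker: Slim round shaker of clear glass with white contents and a domed grey perforated top, 44 mm across, 90 mm high (the glass 44 mm wide up to 66 mm, the top 34 mm wide), 0.10 kg. Grasp it round the glass, at 40 to 60 mm height. Origin: centre of its underside; z up its axis. Stands in the front row of four; its like against the back wall is not meant.
- espresso_cup_foot (a point): Small white dotted espresso cup with one handle, 55 mm high, 0.14 kg; round body 63 mm across at the rim, 44 mm at the foot; the handle reaches 60 mm from the body's axis. This point: centre of its foot's underside, on that axis. z up; the handle points along -y (at the start to the robot, within 0.6 rad): grip the body across x, at 30 to 45 mm height. Stands anywhere in the front row of four.
- scale_plate (a point): Coffee scale, flat black slab 68 mm (x) by 150 mm (y), fixed, with a steel weighing plate on one part of its top and a display on the rest. This point: the middle of the plate, on its top surface, 18 mm above the worktop. y runs along the long side, towards the display; z up. It lies in the far row, left or right of the tray.
- tray: Dark wooden tray, a flat bar without rims, 120 mm (x) by 270 mm (y), 12 mm thick, fixed, with two flush round cork discs of 80 mm diameter, their middles 92 mm from the tray's middle along +y and -y. Origin: middle of its underside; the top is 12 mm above it; z up. It lies in the far row beside the scale, its length running left to right (within 0.18 rad).
- glass: Bystander: clear drinking glass, 81 mm across, 91 mm high, origin: centre of its underside. Front left. Not to be moved.
- portafilter: Bystander: steel portafilter with black handle, 111 x 189 x 31 mm lying flat, origin: middle of its underside. Front right. Not to be moved.
- tape: Bystander: roll of beige tape lying flat, 98 mm across, 25 mm high, origin: middle of its underside. Front left. Not to be moved.
Things that resemble listed ones, but are neither listed nor needed, are in the scene too. Leave any red look-alike of the tamper alone.

How it is judged:
By the outcome, as a careful person would: the job done as asked, in the order asked, and still so for the second after the job is handed in, with the robot touching nothing.
It also fails if it takes over 99 s, if anything falls off the work surface, if the arm or the gripper's body presses on something with over 40 N, if the wrist force passes 120 N, or if a joint passes its speed limit or range.

## Working session

There is one attempt and no reset: what is moved stays moved. The work goes in short steps, Python scripts to look and compute and a tool call to move; the robot and the scene stay as the last step left them, time stands still between calls to the robot, and variables do not carry over. Pictures are saved under pics/ and viewed, at most 15 in all, crops included, and the job is handed in when it is done.

Besides the shell and the picture viewer there is one more tool, called after ">>>" in YAML: its name, and indented under it one key for each argument. step_arm: Moves the arm, as the interface text tells. Its arguments: {"type":"object","properties":{"increments":{"type":"array","items":{"type":"array","items":{"type":"array","items":{"type":"number"}}}},"squeeze":{"type":"number"}},"required":["increments"]}

```bash
mkdir -p pics; ls; python3 - <<'E'
from station import r
import cv2,numpy as np
s=r.sense();print(s)
for n in("scene","top"):
    d=r.get_image(n);cv2.imwrite(f"pics/{n}0.png",cv2.cvtColor(d["img"],cv2.COLOR_RGB2BGR));print(n,d["K"].tolist(),np.round(d["world_to_cam"],4).tolist())
d=r.get_image("wrist");print(d["K"].tolist(),np.round(d["mount"],4).tolist())
E
```

```text
pics
{'clock': 0.0, 'joint_pos': array([-1.48848929e+00,  2.07426974e-01,  1.54295214e+00, -2.58007283e-05,
        1.39349939e+00, -1.50506478e-01]), 'qvel': array([ 0.00121625, -0.00108548,  0.00012871,  0.00071843, -0.00110502,
        0.00126775]), 'joint_torque': array([-8.61223034e-04, -3.70877194e+01, -2.81421053e+01,  6.95471512e-02,
        3.62696510e-02, -1.72159557e-04]), 'position': array([ 0.13256447, -0.55860388,  0.17428781]), 'ee_rot': array([-1.14269178e-03,  9.93231466e-01,  1.16146241e-01,  2.62776635e-05]), 'contact_force': array([-0.46924389, -0.86212876, -0.61322354]), 'wrist_torque': array([ 0.04436318, -0.00774908, -0.0083913 ]), 'finger_force': 0.0, 'width': 0.09400834820885783}
scene [[460.92431058575215, 0.0, 319.99407899110696], [0.0, 460.92431058575215, 204.4561484949303], [0.0, 0.0, 1.0]] [[0.7972, -0.6037, -0.009, -0.4797], [-0.3598, -0.4631, -0.81, 0.1483], [0.4849, 0.6489, -0.5864, 1.5153], [0.0, 0.0, 0.0, 1.0]]
top [[393.2233271126571, 0.0, 318.13982981469576], [0.0, 393.2233271126571, 197.79996225234558], [0.0, 0.0, 1.0]] [[-0.0226, -0.9996, -0.0173, -0.0926], [-0.9959, 0.024, -0.0867, 0.4906], [0.0871, 0.0153, -0.9961, 1.1968], [0.0, 0.0, 0.0, 1.0]]
[[318.568474629789, 0.0, 318.9374398857145], [0.0, 318.568474629789, 207.06418236625916], [0.0, 0.0, 1.0]] [[0.0007, -0.9647, -0.2634, 0.0759], [1.0, 0.0009, -0.0009, 0.0003], [0.0011, -0.2634, 0.9647, -0.2092], [0.0, 0.0, 0.0, 1.0]]
```

View pics/scene0.png

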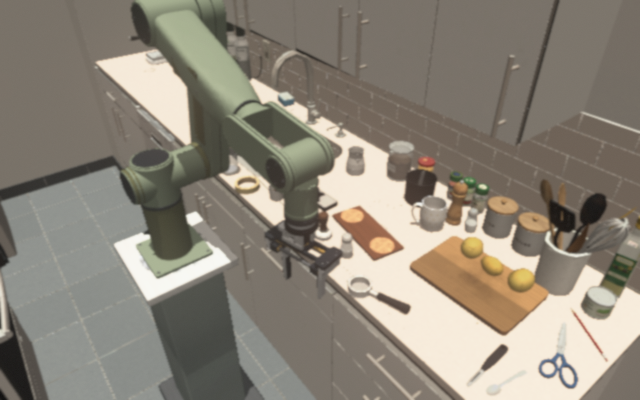

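View pics/top0.png

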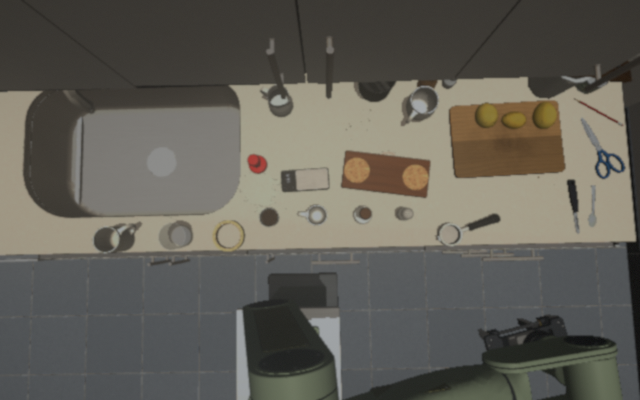

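The scene view shows the counter. In the top view, the front row runs (269,216), (316,214), (363,214), (405,213), with the scale at (305,180) and the tray at (386,174). The red tamper look-alike is at (257,163), and another shaker or cup stands at the back at (279,100). I'll check the choice in one close crop.

```bash
cat > h.py <<'E'
from station import r
import cv2,numpy as np
from scipy.spatial.transform import Rotation as R
def cam(n):
    s=r.sense(); d=r.get_image(n)
    if n=="wrist":
        q=s["ee_rot"];T=np.eye(4);T[:3,:3]=R.from_quat([q[1],q[2],q[3],q[0]]).as_matrix();T[:3,3]=s["position"]
        c2w=T@d["mount"]
    else: c2w=np.linalg.inv(d["world_to_cam"])
    return d["img"],d["K"],c2w
def ray(K,c2w,u,v,z):
    d=c2w[:3,:3]@np.linalg.inv(K)@[u,v,1];o=c2w[:3,3]
    return o+d*(z-o[2])/d[2]
def proj(K,c2w,p):
    q=np.linalg.inv(c2w)@np.append(p,1);q=K@q[:3];return q[:2]/q[2]
def save(img,n,box=None,f=1):
    if box: img=img[box[1]:box[3],box[0]:box[2]]
    img=cv2.resize(img,None,fx=f,fy=f,interpolation=cv2.INTER_CUBIC)
    cv2.imwrite(f"pics/{n}.png",cv2.cvtColor(img,cv2.COLOR_RGB2BGR))
E
python3 - <<'E'
from h import *
img,K,c=cam("top")
save(cv2.convertScaleAbs(img,alpha=1.5),"top1",(240,130,440,240),4)
for n,(u,v,z) in dict(dose=(269,216,.05),cup=(316,214,.055),tamp=(363,214,.06),shak=(405,213,.07),plate=(313,180,.018),c1=(356,170,.012),c2=(415,177,.012),red=(257,163,.05)).items(): print(n,ray(K,c,u,v,z).round(3))
E
```

```text
dose [0.434 0.045 0.05 ]
cup [ 0.437 -0.097  0.055]
tamp [ 0.433 -0.237  0.06 ]
shak [ 0.433 -0.36   0.07 ]
plate [ 0.545 -0.089  0.018]
c1 [ 0.574 -0.224  0.012]
c2 [ 0.547 -0.407  0.012]
red [0.597 0.08  0.05 ]
```

View pics/top1.png

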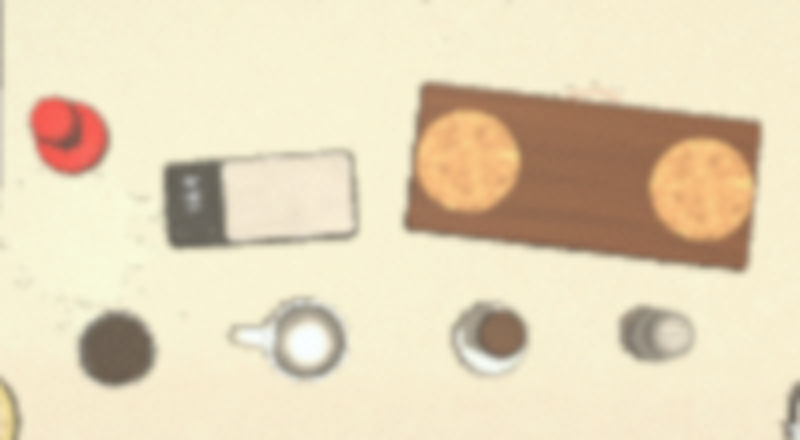

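In the crop, the dosing cup is at (118,348), the espresso cup at (308,340) with its handle to the left, the tamper (dark grip) at (490,338) and the front shaker at (655,335). The scale plate is at (290,195) with its display on the left, and the cork discs are at (467,161) and (702,189).

Possible mix-ups, in top-view pixels:
- **Tamper:** the red one at (257,163) is left alone, and the dark-gripped one at (363,214) is taken.
- **Shaker:** its likes stand at the back wall, for example (449,83). The front one at (405,213) is taken.
- **Cups:** the mugs and pitchers at (107,238), (279,100) and (422,103) and the glass at (178,235) are not meant.

Next I move to a viewpoint over the row.

>>> step_arm:
  increments:
    - [[-1,40,-24,-7,0],[-1,72,-43,-13,0],[-1,104,-62,-19,0],[-1,136,-82,-25,0],[-1,160,-96,-27,0]]

```text
clock: 0.62
position: [0.2679, -0.4272, 0.2033]
ee_rot: [0.0, 0.993, 0.117, 0.0]
contact_force: [-0.8, -0.3, 0.7]
width: 0.0942
finger_force: 0.0
```

>>> step_arm:
  increments:
    - [[-1,32,-19,-5,0],[-1,64,-38,-11,0],[-1,96,-58,-16,0],[-1,128,-77,-22,0],[-1,160,-96,-27,0]]

```text
clock: 1.03
position: [0.4007, -0.2973, 0.2298]
ee_rot: [0.0, 0.993, 0.116, 0.0]
contact_force: [-0.1, -0.8, 0.5]
width: 0.094
finger_force: 0.0
```

>>> step_arm:
  increments:
    - [[-1,32,-19,-5,0.05],[-1,64,-38,-11,0.1],[-1,96,-58,-16,0.15],[-1,128,-77,-22,0.2],[-1,160,-96,-27,0.233]]

```text
clock: 1.45
position: [0.5343, -0.1669, 0.2567]
ee_rot: [0.0, 1.0, -0.001, 0.0]
contact_force: [0.6, -0.5, -0.7]
width: 0.0943
finger_force: 0.0
```

>>> step_arm:
  increments:
    - [[-1,0,0,0,0],[-1,0,0,0,0],[-1,0,0,0,0]]

```text
clock: 1.7
position: [0.5326, -0.1686, 0.2559]
ee_rot: [0.0, 1.0, 0.0, -0.001]
contact_force: [-1.3, 0.9, 0.7]
width: 0.0938
finger_force: 0.0
```

```bash
python3 - <<'E'
from h import *
img,K,c=cam("wrist"); np.savez("w0.npz",img=img,K=K,c=c); save(img,"w0")
s=r.sense();print(s["position"],s["ee_rot"],s["joint_pos"],c[:3,3])
E
```

```text
[ 0.53230297 -0.16913945  0.25585252] [-1.72236833e-05  9.99999652e-01 -4.18524962e-04 -7.21610439e-04] [-4.62201768e-01  1.21805980e-01  1.47415610e+00 -6.12355073e-04
  1.54693798e+00  1.10944662e+00] [ 0.60891985 -0.16903488  0.46492823]
```

View pics/w0.png

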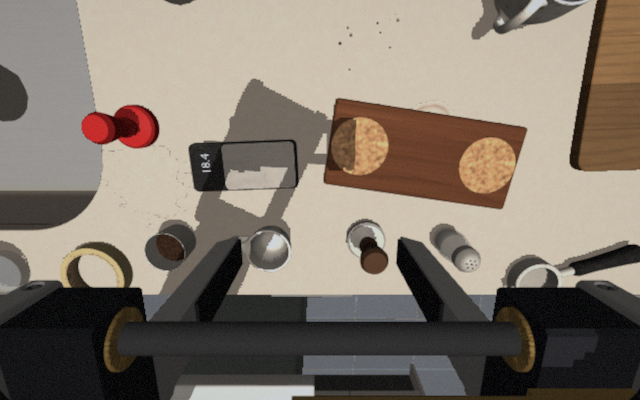

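The wrist view is world-aligned (up is +x, right is −y). The dosing cup is at (171,244), the espresso cup at (269,248) with its handle hidden to the left, the tamper at (367,245) and the shaker at (455,247). The scale's outline is (190–297,140–190), and the corks are at (360,146) and (488,165). I'll refine these with masks.

```bash
python3 - <<'E'
from h import *
d=np.load("w0.npz");img,K,c=d["img"],d["K"],d["c"]
hsv=cv2.cvtColor(img,cv2.COLOR_RGB2HSV)
H,S,V=[hsv[...,i].astype(int) for i in range(3)]
P=lambda u,v,z:ray(K,c,u,v,z)
# tray: saturated reddish brown incl. cork
def big(m,box,k=3):
    z=np.zeros(m.shape,np.uint8);x0,y0,x1,y1=box;z[y0:y1,x0:x1]=m[y0:y1,x0:x1]*255
    z=cv2.morphologyEx(z,cv2.MORPH_CLOSE,np.ones((k,k)))
    cs=cv2.findContours(z,cv2.RETR_EXTERNAL,cv2.CHAIN_APPROX_NONE)[0];return max(cs,key=cv2.contourArea)
for n,m,box,z in [("tray",S>95,(315,85,540,220),.012),("scale",V<100,(180,130,305,198),.018)]:
    ct=big(m,box,9);w=np.array([P(u,v,z)[:2] for u,v in ct[:,0]],np.float32)
    hull=cv2.convexHull(w);rc=cv2.minAreaRect(hull);print(n,np.round(rc[0],4),np.round(rc[1],4),rc[2]);print(np.round(cv2.boxPoints(rc),3).tolist())
for n,box in [("c1",(325,110,395,180)),("c2",(450,130,525,198))]:
    ct=big((S>70)&(V>130)&(H<25),box,5);w=np.array([P(u,v,.012)[:2] for u,v in ct[:,0]],np.float32)
    print(n,np.round(cv2.minEnclosingCircle(w),4) if 0 else [np.round(a,4) for a in cv2.minEnclosingCircle(w)])
for p in [(171,244),(269,248),(367,245),(447,235),(360,146),(300,160)]: print(p,hsv[p[1],p[0]])
print("dose",P(170,242,.05),"cup",P(269,248,.055),"tampbase",P(366,238,.03),"shak",P(457,246,.07))
t=np.hstack([img[210:290,130:330],img[210:290,320:520]]);save(np.vstack([t[:,:200],t[:,200:]]),"cr",f=3.7)
E
```

```text
tray [ 0.56  -0.315] [0.2667 0.1175] 81.68740844726562
[[0.4830000102519989, -0.43799999356269836], [0.5989999771118164, -0.45500001311302185], [0.6370000243186951, -0.19200000166893005], [0.5210000276565552, -0.17499999701976776]]
scale [ 0.5465 -0.0639] [0.0701 0.1508] 2.479907274246216
[[0.5080000162124634, 0.009999999776482582], [0.5149999856948853, -0.14100000262260437], [0.5849999785423279, -0.1379999965429306], [0.578000009059906, 0.013000000268220901]]
c1 [array([ 0.5726, -0.2254]), np.float64(0.0406)]
c2 [array([ 0.5456, -0.4075]), np.float64(0.041)]
(171, 244) [  9 118  56]
(269, 248) [ 38  10 210]
(367, 245) [ 12 161  27]
(447, 235) [16 31 91]
(360, 146) [ 20 102 207]
(300, 160) [ 15  40 115]
dose [0.44405697 0.03873619 0.05      ] cup [ 0.43738472 -0.09972656  0.055     ] tampbase [ 0.44279144 -0.23724233  0.03      ] shak [ 0.44692822 -0.35241486  0.07      ]
```

View pics/cr.png

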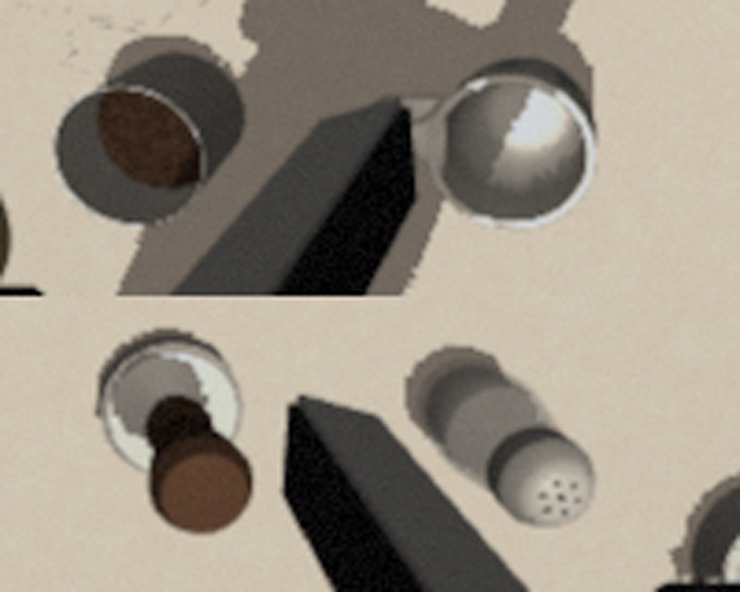

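```bash
python3 - <<'E'
from h import *
d=np.load("w0.npz");K,c=d["K"],d["c"]
P=lambda u,v,z:ray(K,c,u,v,z).round(4)
A=lambda x,y:(130+x/3.7,210+y/3.7)
B=lambda x,y:(320+x/3.7,210+(y-296)/3.7)
print("dose",P(*A(131,153),.05),P(*A(55,153),.05),P(*A(207,153),.05))
print("cup",P(*A(517,151),.055),P(*A(440,151),.055),P(*A(595,151),.055),"handle end",P(*A(400,105),.045))
print("tamp",P(*B(172,411),.03),"grip",P(*B(201,482),.09))
print("shak",P(*B(542,477),.078),P(*B(490,477),.078),P(*B(595,477),.078))
print("plate L/R",P(223,165,.018),P(294,163,.018))
E
```

```text
dose [0.43   0.0469 0.05  ] [0.4299 0.0758 0.05  ] [0.43  0.018 0.05 ]
cup [ 0.4332 -0.1006  0.055 ] [ 0.4331 -0.0717  0.055 ] [ 0.4332 -0.1298  0.055 ] handle end [ 0.4477 -0.0552  0.045 ]
tamp [ 0.438  -0.2381  0.03  ] grip [ 0.4354 -0.2397  0.09  ]
shak [ 0.432  -0.3633  0.078 ] [ 0.4319 -0.3448  0.078 ] [ 0.432  -0.3822  0.078 ]
plate L/R [ 0.5471 -0.0339  0.018 ] [ 0.5501 -0.1337  0.018 ]
```

>>> step_arm:
  increments:
    - [[-1,-17,-36,0,-0.12],[-1,-34,-72,0,-0.24],[-1,-51,-108,0,-0.36],[-1,-68,-144,0,-0.48],[-1,-85,-180,0,-0.6]]

```text
clock: 2.17
position: [0.4465, 0.0113, 0.256]
ee_rot: [-0.0, 0.955, 0.296, -0.0]
contact_force: [1.5, 1.1, 0.1]
width: 0.0941
finger_force: 0.0
```

>>> step_arm:
  increments:
    - [[-1,3,-19,0,-0.12],[-1,7,-38,0,-0.24],[-1,7,-38,0,-0.36],[-1,7,-38,0,-0.48],[-1,7,-38,0,-0.6]]

```text
clock: 2.58
position: [0.4318, 0.0458, 0.2563]
ee_rot: [0.0, 0.824, 0.566, -0.0]
contact_force: [-0.8, 0.5, 0.4]
width: 0.0941
finger_force: 0.0
```

>>> step_arm:
  increments:
    - [[-1,0,0,25,-0.12],[-1,0,0,50,-0.24],[-1,0,0,75,-0.371],[-1,0,0,100,-0.371],[-1,0,0,100,-0.371]]

```text
clock: 3.0
position: [0.4275, 0.0458, 0.1512]
ee_rot: [-0.004, 0.708, 0.706, -0.004]
contact_force: [-0.5, 0.3, -0.6]
width: 0.0939
finger_force: 0.0
```

>>> step_arm:
  increments:
    - [[-1,0,0,0,0],[-1,0,0,0,0]]

```text
clock: 3.17
position: [0.4333, 0.0459, 0.1577]
ee_rot: [0.001, 0.708, 0.706, 0.001]
contact_force: [-0.1, 0.0, 0.3]
width: 0.0942
finger_force: 0.0
```

```bash
python3 - <<'E'
from h import *
img,K,c=cam("wrist"); save(img,"w1")
s=r.sense();print(s["position"],s["ee_rot"],s["joint_pos"].round(3));print(proj(K,c,[.431,.046,.05]),proj(K,c,[.548,-.084,.018]))
np.savez("w1.npz",img=img,K=K,c=c)
E
```

```text
[0.43398741 0.04607054 0.1583198 ] [0.00129103 0.7076346  0.70657665 0.00101609] [-0.093 -0.084  1.886 -0.     1.337 -0.091]
[317.07600023 197.45860162] [412.83091226 294.27990417]
```

View pics/w1.png

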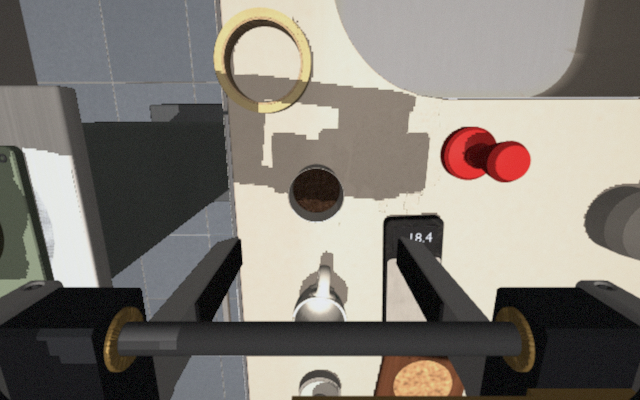

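The dosing cup shows at (316,194), as predicted within 3 px. The espresso cup's handle points to +y (325,268). Now I descend and grip.

>>> step_arm:
  increments:
    - [[-1,0,-3,35,0],[-1,0,-3,70,0],[-1,0,-3,105,0],[-1,0,-3,135,0],[-1,0,-3,146,0]]
  squeeze: 15

```text
clock: 3.63
position: [0.4279, 0.0467, 0.0083]
ee_rot: [-0.001, 0.707, 0.707, -0.001]
contact_force: [-1.3, -0.7, 0.2]
width: 0.0939
finger_force: 0.0
```

>>> step_arm:
  increments:
    - [[-1,0,0,0,0],[0.5,0,0,0,0],[0.5,0,0,0,0],[0.5,0,0,0,0],[0.5,0,0,0,0]]

```text
clock: 4.05
position: [0.4316, 0.0466, 0.0123]
ee_rot: [0.002, 0.707, 0.707, 0.001]
contact_force: [-0.3, -0.7, 0.0]
width: 0.0709
finger_force: 0.0
```

>>> step_arm:
  increments:
    - [[1,0,0,0,0],[1,0,0,0,0],[1,0,0,0,0]]

```text
clock: 4.3
position: [0.4302, 0.0468, 0.0112]
ee_rot: [0.0, 0.707, 0.707, 0.0]
contact_force: [-0.7, -0.7, 3.8]
width: 0.0563
finger_force: 15.0
```

>>> step_arm:
  increments:
    - [[1,0,0,-30,0],[1,0,0,-60,0],[1,-20,25,-60,0],[1,-40,50,-60,0],[1,-60,75,-60,0]]

```text
clock: 4.72
position: [0.5057, -0.0137, 0.0713]
ee_rot: [0.001, 0.707, 0.707, 0.001]
contact_force: [-0.3, 0.2, -1.2]
width: 0.0561
finger_force: 15.0
```

>>> step_arm:
  increments:
    - [[1,-25,15,0,0],[1,-50,30,0,0],[1,-71,42,0,0],[1,-71,42,0,0],[1,-71,42,0,0]]

```text
clock: 5.13
position: [0.5465, -0.085, 0.0699]
ee_rot: [-0.001, 0.708, 0.706, -0.0]
contact_force: [-0.1, -0.0, -2.4]
width: 0.0561
finger_force: 15.0
```

```bash
python3 - <<'E'
from h import *
img,K,c=cam("wrist"); save(img,"w2")
s=r.sense();print(s["position"],s["width"],s["finger_force"],proj(K,c,[.548,-.084,.018]))
E
```

```text
[ 0.54574948 -0.08397376  0.06969189] 0.05622521928704808 14.999933466897346 [321.50038444 211.73802729]
```

View pics/w2.png

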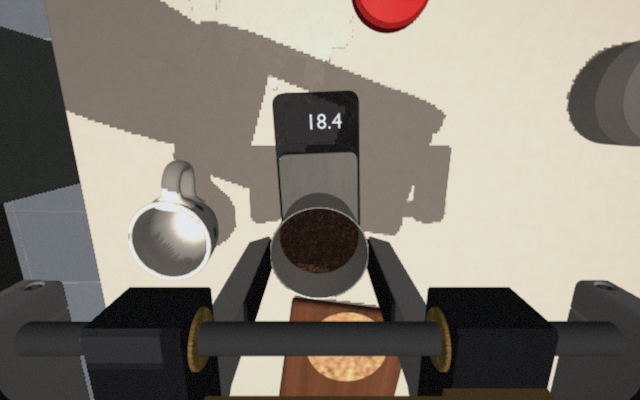

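The cup is held level over the plate. The plate spans columns 279–359 and its front edge is at row 152. The espresso cup stands clear at (173,238). I lower and release.

>>> step_arm:
  increments:
    - [[1,0,1,20,0],[1,0,1,34,0],[1,0,1,39,0],[1,0,1,40,0],[1,0,1,40,0]]

```text
clock: 5.6
position: [0.547, -0.0832, 0.0303]
ee_rot: [-0.0, 0.707, 0.707, -0.0]
contact_force: [0.6, 0.3, 0.1]
width: 0.0564
finger_force: 15.0
```

>>> step_arm:
  increments:
    - [[1,0,0,0,0],[0,0,0,0,0],[-1,0,0,0,0],[-1,0,0,0,0],[-1,0,0,0,0]]

```text
clock: 6.02
position: [0.5482, -0.0844, 0.031]
ee_rot: [0.001, 0.707, 0.707, 0.0]
contact_force: [0.1, 1.2, 0.2]
width: 0.0729
finger_force: 0.0
```

>>> step_arm:
  increments:
    - [[-1,0,0,0,0],[-1,0,0,-10,0],[-1,0,0,-45,0],[-1,0,0,-85,0],[-1,0,0,-120,0]]

```text
clock: 6.43
position: [0.5475, -0.0842, 0.1528]
ee_rot: [0.0, 0.707, 0.707, 0.0]
contact_force: [0.9, -0.0, 0.4]
width: 0.0937
finger_force: 0.0
```

>>> step_arm:
  increments:
    - [[-1,-33,-23,0,0],[-1,-66,-46,0,0],[-1,-99,-69,0,0],[-1,-132,-92,0,0],[-1,-155,-111,0,0]]

```text
clock: 6.85
position: [0.4353, -0.2416, 0.1517]
ee_rot: [0.001, 0.707, 0.707, -0.0]
contact_force: [0.2, -1.1, 0.7]
width: 0.0943
finger_force: 0.0
```

>>> step_arm:
  increments:
    - [[-1,0,0,0,0],[-1,0,0,0,0]]

```text
clock: 7.02
position: [0.4361, -0.2404, 0.1513]
ee_rot: [0.001, 0.708, 0.706, 0.0]
contact_force: [0.4, 0.6, -0.1]
width: 0.0937
finger_force: 0.0
```

```bash
python3 - <<'E'
from h import *
img,K,c=cam("wrist"); save(img,"w3")
s=r.sense();print(s["position"],s["ee_rot"],proj(K,c,[.437,-.239,.094]),proj(K,c,[.437,-.239,.03]),proj(K,c,[.548,-.084,.068]),proj(K,c,[.573,-.225,.012]))
E
```

```text
[ 0.43679189 -0.23944391  0.15117989] [4.40744129e-04 7.07679052e-01 7.06533782e-01 4.24262526e-04] [320.57773953 209.53215337] [320.2202675  193.25841707] [455.49509285  18.47742426] [443.12424473 176.91693362]
```

View pics/w3.png

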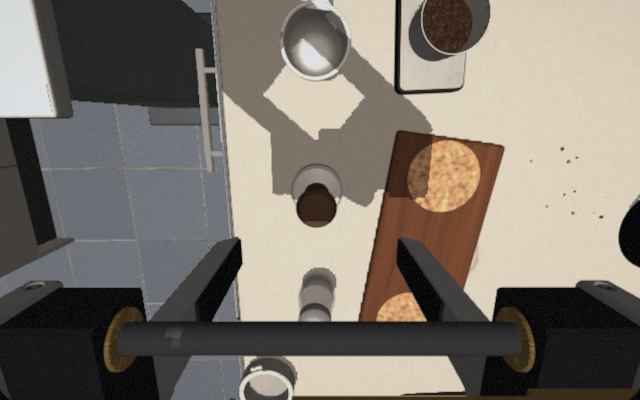

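The tamper grip is at (317,207) and its base at (317,188), which is 3 mm off in x and 2 mm in y. The cork matches its prediction at (444,176), and the dosing cup stands well on the plate at (455,20).

>>> step_arm:
  increments:
    - [[-1,2,-3,25,0],[-1,2,-3,55,0],[-1,2,-3,85,0],[-1,2,-3,100,0],[-1,2,-3,104,0]]
  squeeze: 30

```text
clock: 7.48
position: [0.4321, -0.2338, 0.0432]
ee_rot: [-0.003, 0.706, 0.708, -0.0]
contact_force: [-1.2, 0.4, 0.6]
width: 0.0942
finger_force: 0.0
```

>>> step_arm:
  increments:
    - [[-0.4,0,0,0,0],[-0.2,0,0,0,0],[0.0,0,0,0,0],[0.15,0,0,0,0],[0.15,0,0,0,0]]

```text
clock: 7.9
position: [0.4347, -0.2379, 0.0478]
ee_rot: [0.001, 0.707, 0.707, 0.0]
contact_force: [0.8, -0.1, -0.5]
width: 0.0639
finger_force: 0.0
```

>>> step_arm:
  increments:
    - [[1,0,0,0,0],[1,0,0,0,0],[1,0,0,0,0],[1,0,0,0,0]]

```text
clock: 8.23
position: [0.4336, -0.2373, 0.0466]
ee_rot: [0.0, 0.707, 0.707, 0.0]
contact_force: [-0.8, -0.0, 0.9]
width: 0.0372
finger_force: 0.0
```

>>> step_arm:
  increments:
    - [[1,0,0,0,0],[1,0,0,0,0]]

```text
clock: 8.4
position: [0.4335, -0.2373, 0.0465]
ee_rot: [-0.0, 0.707, 0.707, -0.0]
contact_force: [-1.1, 0.0, 1.1]
width: 0.0346
finger_force: 30.0
```

>>> step_arm:
  increments:
    - [[1,0,0,-20,0],[1,0,0,-45,0],[1,2,25,-45,0],[1,5,55,-45,0],[1,8,85,-45,0]]

```text
clock: 8.82
position: [0.5187, -0.2288, 0.091]
ee_rot: [-0.001, 0.708, 0.707, -0.0]
contact_force: [0.6, -0.4, -3.7]
width: 0.0348
finger_force: 30.0
```

>>> step_arm:
  increments:
    - [[1,2,25,0,0],[1,3,45,0,0],[1,4,54,0,0],[1,4,54,0,0],[1,4,54,0,0]]

```text
clock: 9.23
position: [0.5711, -0.2246, 0.0901]
ee_rot: [-0.002, 0.707, 0.707, -0.001]
contact_force: [-0.1, 0.2, -3.8]
width: 0.0346
finger_force: 30.0
```

```bash
python3 - <<'E'
from h import *
img,K,c=cam("wrist"); save(img,"w4",(150,60,490,340),2)
s=r.sense();print(s["position"],s["ee_rot"],s["width"],s["contact_force"],proj(K,c,[.5726,-.2254,.012]))
E
```

```text
[ 0.57073561 -0.22476144  0.09026199] [-1.56725436e-03  7.07142801e-01  7.07068681e-01 -6.95337497e-04] 0.03476786343736345 [-0.10401477  0.23063569 -3.78036757] [321.45482529 205.86842294]
```

View pics/w4.png

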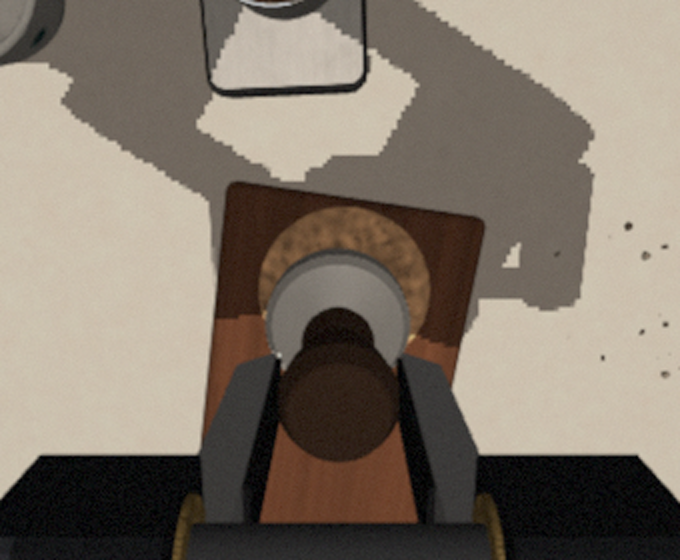

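The tamper hangs upright over the first cork, with the cork centre about (345,290) and the base at (339,320) in the crop. That agrees with the pose. I lower and release.

>>> step_arm:
  increments:
    - [[1,0,1,15,0],[1,0,1,26,0],[1,0,1,31,0],[1,0,1,32,0],[1,0,1,32,0]]

```text
clock: 9.7
position: [0.5724, -0.225, 0.0589]
ee_rot: [-0.001, 0.707, 0.707, -0.0]
contact_force: [-0.0, -0.2, -4.1]
width: 0.035
finger_force: 30.0
```

>>> step_arm:
  increments:
    - [[1,0,0,0.5,0],[1,0,0,0.5,0],[0.1,0,0,0.5,0],[-0.2,0,0,0.5,0],[-1,0,0,0.5,0]]

```text
clock: 10.12
position: [0.5746, -0.2258, 0.0601]
ee_rot: [0.001, 0.707, 0.707, 0.0]
contact_force: [0.1, 0.1, -0.6]
width: 0.0512
finger_force: 0.0
```

>>> step_arm:
  increments:
    - [[-1,0,0,0,0],[-1,0,0,0,0],[-1,0,0,0,0]]

```text
clock: 10.37
position: [0.5739, -0.2253, 0.0593]
ee_rot: [0.0, 0.707, 0.707, 0.0]
contact_force: [0.2, 0.9, 0.7]
width: 0.0712
finger_force: 0.0
```

>>> step_arm:
  increments:
    - [[-1,0,0,-15,0],[-1,0,0,-50,0],[-1,0,0,-90,0],[-1,0,0,-100,0],[-1,0,0,-100,0]]

```text
clock: 10.78
position: [0.577, -0.227, 0.1644]
ee_rot: [0.005, 0.707, 0.707, 0.001]
contact_force: [-0.8, 0.2, -0.3]
width: 0.0937
finger_force: 0.0
```

>>> step_arm:
  increments:
    - [[-1,25,-28,0,0],[-1,50,-56,0,0],[-1,75,-84,0,0],[-1,100,-112,0,0],[-1,125,-140,0,0]]

```text
clock: 11.2
position: [0.4307, -0.0985, 0.1564]
ee_rot: [-0.002, 0.707, 0.707, -0.001]
contact_force: [-0.0, 0.2, -0.3]
width: 0.0944
finger_force: 0.0
```

>>> step_arm:
  increments:
    - [[-1,0,0,0,0],[-1,0,0,0,0]]

```text
clock: 11.37
position: [0.4309, -0.0984, 0.1567]
ee_rot: [-0.002, 0.707, 0.708, -0.001]
contact_force: [0.0, -0.0, -0.2]
width: 0.0939
finger_force: 0.0
```

```bash
python3 - <<'E'
from h import *
img,K,c=cam("wrist"); save(img,"w5",(150,0,550,300),2); np.savez("w5.npz",img=img,K=K,c=c)
s=r.sense();print(s["position"],s["ee_rot"],proj(K,c,[.433,-.1,.055]))
E
```

```text
[ 0.43275502 -0.09966257  0.15768865] [-5.62498269e-04  7.06870749e-01  7.07342440e-01 -3.16307384e-04] [321.94772471 200.62082257]
```

View pics/w5.png

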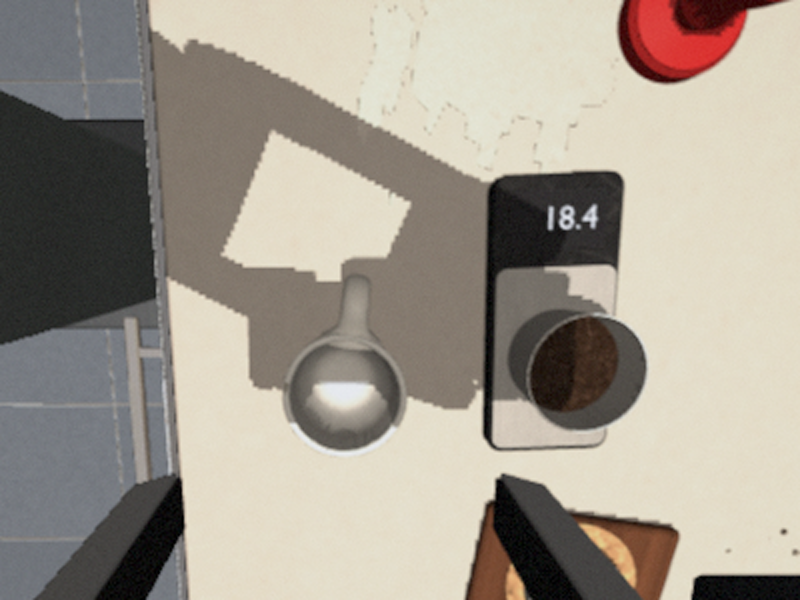

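The espresso cup rim is at crop (345,394), so y is −0.097, and the handle points to +y within 0.1 rad. The dosing cup looks about centred on the plate (rows 265–447 in the crop). I grip the cup.

>>> step_arm:
  increments:
    - [[-1,3,0,35,0],[-1,3,0,70,0],[-1,3,0,105,0],[-1,3,0,135,0],[-1,3,0,142,0]]
  squeeze: 20

```text
clock: 11.83
position: [0.43, -0.0962, 0.0118]
ee_rot: [-0.005, 0.707, 0.707, -0.002]
contact_force: [-0.0, 0.1, -0.6]
width: 0.094
finger_force: 0.0
```

>>> step_arm:
  increments:
    - [[-1,0,0,0,0],[-0.5,0,0,0,0],[-0.4,0,0,0,0],[-0.3,0,0,0,0],[-0.25,0,0,0,0]]

```text
clock: 12.25
position: [0.4355, -0.098, 0.0188]
ee_rot: [0.002, 0.707, 0.707, 0.001]
contact_force: [0.6, -0.3, -0.5]
width: 0.0706
finger_force: 0.0
```

>>> step_arm:
  increments:
    - [[0.2,0,0,0,0],[1,0,0,0,0],[1,0,0,0,0],[1,0,0,0,0],[1,0,0,0,0]]

```text
clock: 12.67
position: [0.4344, -0.0977, 0.018]
ee_rot: [0.001, 0.707, 0.707, 0.0]
contact_force: [-1.9, 0.2, 6.6]
width: 0.0604
finger_force: 20.0
```

```bash
python3 - <<'E'
from h import *
d=np.load("w5.npz");K,c=d["K"],d["c"]
P=lambda u,v,z:ray(K,c,150+u/2,v/2,z).round(4)
print("plate",P(552,356,.018),"dose",P(587,371,.068),P(566,363,.048))
E
```

```text
plate [ 0.5479 -0.0832  0.018 ] dose [ 0.5483 -0.0816  0.068 ] [ 0.5452 -0.0815  0.048 ]
```

The dosing cup is within 2 mm of the plate's middle, and the espresso cup is gripped. I carry it high to the far cork.

>>> step_arm:
  increments:
    - [[1,0,0,-20,0],[1,0,0,-50,0],[1,0,0,-85,0],[1,0,0,-115,0],[1,0,0,-120,0]]

```text
clock: 13.08
position: [0.4375, -0.0987, 0.1423]
ee_rot: [0.005, 0.707, 0.707, 0.002]
contact_force: [1.1, -0.7, -1.0]
width: 0.0607
finger_force: 20.0
```

>>> step_arm:
  increments:
    - [[1,-20,7,0,0],[1,-52,18,0,0],[1,-85,30,0,0],[1,-120,43,0,0],[1,-155,56,0,0]]

```text
clock: 13.5
position: [0.4891, -0.2528, 0.135]
ee_rot: [-0.001, 0.707, 0.707, -0.0]
contact_force: [0.4, 0.0, -0.3]
width: 0.0601
finger_force: 20.0
```

>>> step_arm:
  increments:
    - [[1,-35,13,0,0],[1,-70,26,0,0],[1,-105,38,0,0],[1,-135,50,0,0],[1,-155,56,0,0]]

```text
clock: 13.92
position: [0.5455, -0.4097, 0.1341]
ee_rot: [-0.001, 0.708, 0.707, -0.0]
contact_force: [0.3, 0.6, -1.6]
width: 0.0604
finger_force: 20.0
```

>>> step_arm:
  increments:
    - [[1,0,0,20,0],[1,0,0,45,0],[1,0,0,70,0],[1,0,0,70,0],[1,0,0,70,0]]

```text
clock: 14.33
position: [0.5433, -0.405, 0.0629]
ee_rot: [-0.004, 0.707, 0.707, -0.0]
contact_force: [0.2, -0.3, -0.7]
width: 0.0603
finger_force: 20.0
```

```bash
python3 - <<'E'
from h import *
img,K,c=cam("wrist"); save(img,"w6",(120,20,520,320),2);np.savez("w6.npz",img=img,K=K,c=c)
s=r.sense();print(s["position"],s["ee_rot"],s["width"],s["contact_force"],proj(K,c,[.5456,-.4075,.012]),proj(K,c,s["position"]+[0,0,.038]))
E
```

```text
[ 0.54498223 -0.40644314  0.06565826] [-1.27076732e-03  7.07083561e-01  7.07128858e-01  1.73614619e-05] 0.060257009918563226 [ 0.23130974 -0.10747008 -0.99897805] [322.65262123 216.32521895] [322.47619099 260.11785653]
```

View pics/w6.png

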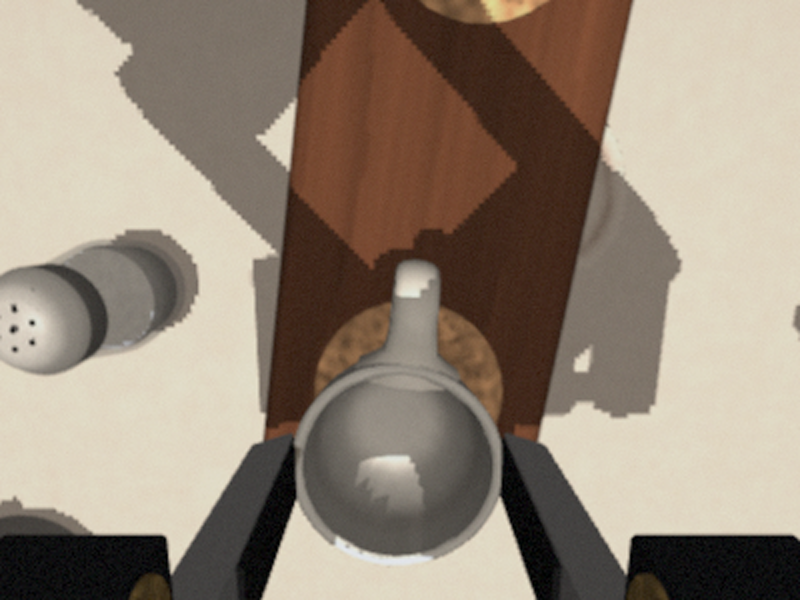

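```bash
python3 - <<'E'
from h import *
for f,o,(u0,u1,v0,v1),z in [("w5",(150,0),(286,405,335,456),.055),("w6",(120,20),(295,502,363,563),.1035)]:
    d=np.load(f+".npz");K,c=d["K"],d["c"]
    P=lambda u,v:ray(K,c,o[0]+u/2,o[1]+v/2,z).round(4)
    u,v=(u0+u1)/2,(v0+v1)/2
    print(f,P(u,v),[P(*q)[:2] for q in((u0,v),(u1,v),(u,v0),(u,v1))],c[:3,3])
d=np.load("w6.npz");K,c=d["K"],d["c"];
print("cork x-extent",[ray(K,c,120+a/2,20+b/2,.012).round(4) for a,b in((315,380),(503,395),(408,300))], "shaker top",ray(K,c,120+43/2,20+318/2,.078).round(4))
E
```

```text
w5 [ 0.4338 -0.097   0.055 ] [array([ 0.4039, -0.0971]), array([ 0.4636, -0.0969]), array([ 0.4336, -0.0666]), array([ 0.434, -0.129])] [ 0.43091076 -0.02261736  0.36598789]
w6 [ 0.5431 -0.4012  0.1035] [array([ 0.5136, -0.4013]), array([ 0.5726, -0.4011]), array([ 0.5431, -0.3718]), array([ 0.5432, -0.4332])] [ 0.54386097 -0.33000502  0.27250831]
cork x-extent [array([ 0.5072, -0.402 ,  0.012 ]), array([ 0.5873, -0.4084,  0.012 ]), array([ 0.5466, -0.3678,  0.012 ])] shaker top [ 0.4329 -0.364   0.078 ]
```

The cup sits about 4 mm towards +y of the TCP (rim (400,463) in the crop), and cork 2 agrees with the estimate. I correct by −5 mm in y and +1 mm in x, then lower.

>>> step_arm:
  increments:
    - [[1,-3,1,12,0],[1,-5,1,24,0],[1,-5,1,33,0],[1,-5,1,37,0],[1,-5,1,37,0]]

```text
clock: 14.8
position: [0.5462, -0.4126, 0.0299]
ee_rot: [-0.0, 0.707, 0.707, -0.0]
contact_force: [-1.0, 0.2, 0.1]
width: 0.0607
finger_force: 20.0
```

>>> step_arm:
  increments:
    - [[1,0,0,1,0],[1,0,0,1,0],[1,0,0,1,0]]

```text
clock: 15.05
position: [0.5464, -0.4129, 0.0298]
ee_rot: [0.0, 0.707, 0.707, -0.001]
contact_force: [-3.7, -1.3, 4.0]
width: 0.0601
finger_force: 20.0
```

>>> step_arm:
  increments:
    - [[0,0,0,0,0],[-0.6,0,0,0,0],[-1,0,0,0,0],[-1,0,0,0,0],[-1,0,0,0,0]]

```text
clock: 15.47
position: [0.5468, -0.4115, 0.0282]
ee_rot: [-0.0, 0.707, 0.707, 0.0]
contact_force: [0.3, 1.2, 0.2]
width: 0.0836
finger_force: 0.0
```

>>> step_arm:
  increments:
    - [[-1,0,0,-10,0],[-1,0,0,-30,0],[-1,0,0,-65,0],[-1,0,0,-100,0],[-1,0,0,-120,0]]

```text
clock: 15.88
position: [0.5485, -0.4135, 0.1543]
ee_rot: [0.003, 0.707, 0.707, 0.0]
contact_force: [0.0, -1.3, 1.5]
width: 0.0937
finger_force: 0.0
```

>>> step_arm:
  increments:
    - [[-1,15,-35,0,0],[-1,30,-70,0,0],[-1,45,-104,0,0],[-1,49,-114,0,0],[-1,49,-114,0,0]]

```text
clock: 16.3
position: [0.4304, -0.3616, 0.1494]
ee_rot: [-0.001, 0.707, 0.707, 0.0]
contact_force: [0.8, -0.4, -0.2]
width: 0.0946
finger_force: 0.0
```

>>> step_arm:
  increments:
    - [[-1,0,0,0,0],[-1,0,0,0,0]]

```text
clock: 16.47
position: [0.4339, -0.3641, 0.15]
ee_rot: [0.001, 0.707, 0.707, 0.0]
contact_force: [-0.1, -0.0, 0.6]
width: 0.0938
finger_force: 0.0
```

```bash
python3 - <<'E'
from h import *
img,K,c=cam("wrist"); save(img,"w7",(200,60,600,360),2);np.savez("w7.npz",img=img,K=K,c=c)
s=r.sense();print(s["position"],s["ee_rot"],proj(K,c,[.4325,-.3635,.078]),proj(K,c,[.5456,-.4075,.067]))
E
```

```text
[ 0.43398171 -0.36409617  0.14970543] [1.02703851e-03 7.06989004e-01 7.07223788e-01 8.76232272e-05] [317.95069901 205.94062525] [432.89213857 246.23175456]
```

View pics/w7.png

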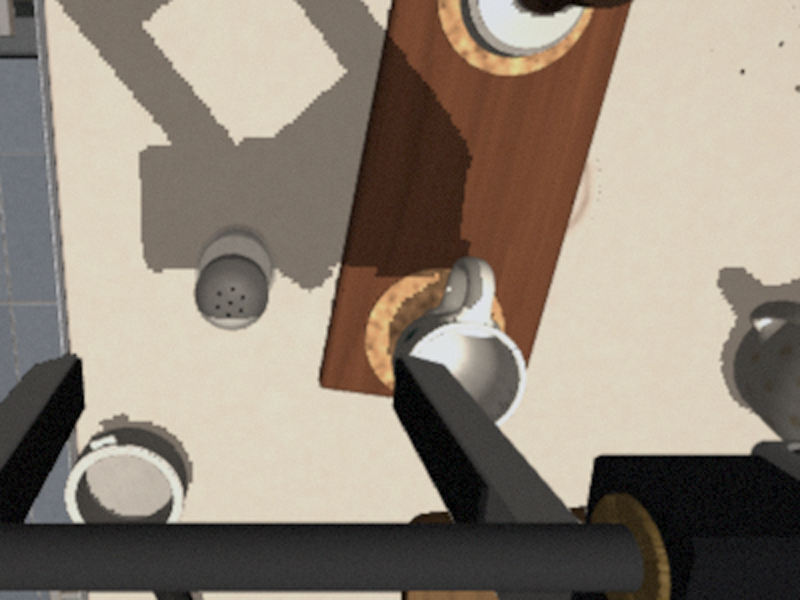

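The espresso cup stands on its cork with its rim at about px (432,247), predicted (433,246). The shaker top is at (316,205), predicted (318,206), so I shift −3 mm in x and grip the glass.

>>> step_arm:
  increments:
    - [[-1,0,-3,25,0],[-1,0,-3,55,0],[-1,0,-3,85,0],[-1,0,-3,110,0],[-1,0,-3,118,0]]
  squeeze: 15

```text
clock: 16.93
position: [0.4282, -0.3609, 0.0264]
ee_rot: [-0.004, 0.707, 0.707, 0.0]
contact_force: [-0.6, 1.3, -0.0]
width: 0.0937
finger_force: 0.0
```

>>> step_arm:
  increments:
    - [[-0.5,0,0,0,0],[-0.3,0,0,0,0],[-0.1,0,0,0,0],[0,0,0,0,0],[0,0,0,0,0]]

```text
clock: 17.35
position: [0.4308, -0.3645, 0.0329]
ee_rot: [0.002, 0.707, 0.707, -0.0]
contact_force: [0.0, 0.1, 0.4]
width: 0.0641
finger_force: 0.0
```

>>> step_arm:
  increments:
    - [[0.2,0,0,0,0],[1,0,0,0,0],[1,0,0,0,0],[1,0,0,0,0],[1,0,0,0,0]]

```text
clock: 17.77
position: [0.4297, -0.3632, 0.0311]
ee_rot: [0.0, 0.707, 0.707, 0.0]
contact_force: [-0.7, -0.4, 1.2]
width: 0.033
finger_force: 14.5
```

The width of 33 mm is less than the 44 mm glass, so I look before lifting.

```bash
python3 - <<'E'
from h import *
img,K,c=cam("wrist"); save(img,"w8",(160,100,480,340),2.4);np.savez("w8.npz",img=img,K=K,c=c)
s=r.sense();print(s["position"],s["ee_rot"],s["width"],s["finger_force"],s["contact_force"],proj(K,c,[.4305,-.3635,.078]))
E
```

```text
[ 0.42958108 -0.36325912  0.03103872] [ 2.72169930e-05  7.07102644e-01  7.07110915e-01 -5.97576117e-05] 0.0327450315441824 14.508222914737416 [ 0.69263298 -0.28126957  0.94556176] [321.55645925 263.2113881 ]
```

View pics/w8.png

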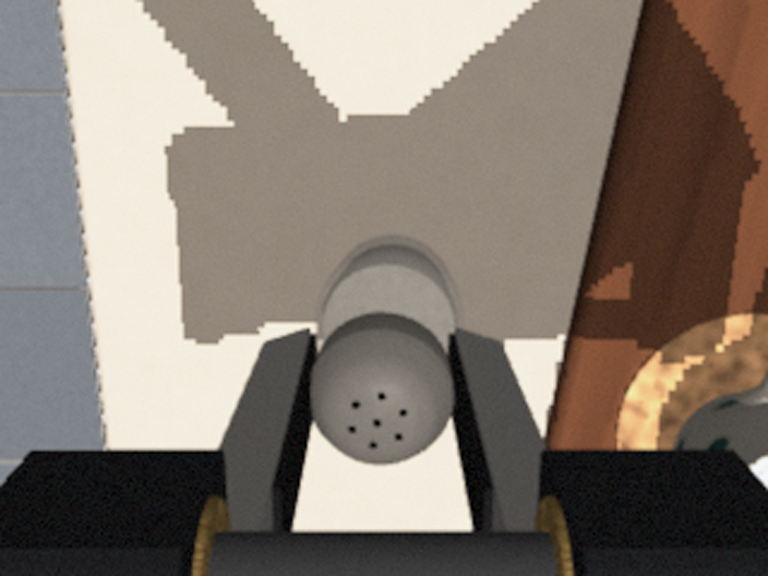

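The shaker stands upright and centred between the fingers (top at (382,390) in the crop), so the glass is simply waisted there. I lift it, carry it to the tray's middle, and swing to +y first to clear the cup handle.

>>> step_arm:
  increments:
    - [[1,0,0,-10,0],[1,0,0,-30,0],[1,0,0,-60,0],[1,10,0,-70,0],[1,30,10,-70,0]]

```text
clock: 18.23
position: [0.4409, -0.3366, 0.1052]
ee_rot: [0.004, 0.708, 0.706, -0.001]
contact_force: [0.4, -0.4, -0.5]
width: 0.0331
finger_force: 14.5
```

>>> step_arm:
  increments:
    - [[1,12,25,0,0],[1,17,55,0,0],[1,17,90,0,0],[1,17,112,0,0],[1,17,120,0,0]]

```text
clock: 18.65
position: [0.5625, -0.3149, 0.101]
ee_rot: [0.001, 0.706, 0.708, 0.001]
contact_force: [-0.5, 0.2, -0.2]
width: 0.0327
finger_force: 14.5
```

>>> step_arm:
  increments:
    - [[1,0,0,10,0],[1,0,0,25,0],[1,0,0,35,0],[1,0,0,35,0],[1,0,0,35,0]]

```text
clock: 19.07
position: [0.5574, -0.3155, 0.0643]
ee_rot: [-0.002, 0.707, 0.707, -0.0]
contact_force: [-0.3, 0.1, -0.1]
width: 0.0332
finger_force: 14.5
```

```bash
python3 - <<'E'
from h import *
img,K,c=cam("wrist"); save(img,"w9",(130,40,510,325),2);np.savez("w9.npz",img=img,K=K,c=c)
s=r.sense();print(s["position"],s["ee_rot"],s["width"],s["finger_force"],s["contact_force"],proj(K,c,[.5595,-.3165,.012+.035+.078]),proj(K,c,[.5595,-.3165,.012]))
E
```

```text
[ 0.55845916 -0.31613523  0.0655434 ] [-6.69290467e-04  7.07396749e-01  7.06816362e-01 -1.46930283e-04] 0.032845527583233884 14.506245151424082 [ 0.71662593  0.34771779 -0.73060317] [323.77764423 275.88785789] [322.29380859 213.97031065]
```

View pics/w9.png

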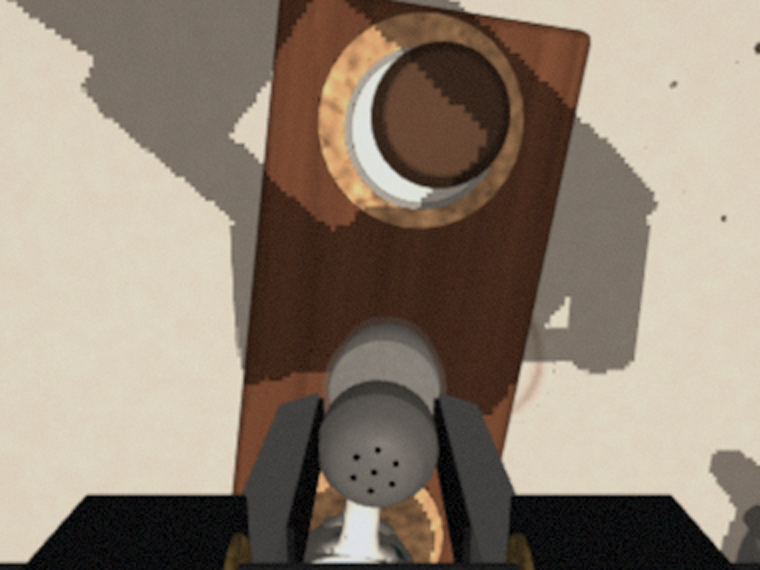

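The shaker is upright over the tray's middle, at the same grip-relative pixel as before. The tamper is centred on its cork at about (423,125). I lower and release.

>>> step_arm:
  increments:
    - [[1,0,0,10,0],[1,0,0,18,0],[1,0,0,22,0],[1,0,0,22.5,0],[1,0,0,22.5,0]]

```text
clock: 19.53
position: [0.5593, -0.316, 0.043]
ee_rot: [-0.0, 0.707, 0.707, -0.0]
contact_force: [0.1, -0.7, -1.1]
width: 0.0332
finger_force: 14.6
```

>>> step_arm:
  increments:
    - [[1,0,0,0.5,0],[1,0,0,0.5,0],[0.2,0,0,0.5,0],[0,0,0,0.5,0],[-0.3,0,0,0.5,0]]

```text
clock: 19.95
position: [0.5599, -0.3163, 0.0433]
ee_rot: [0.0, 0.707, 0.707, 0.0]
contact_force: [0.2, 0.4, -0.4]
width: 0.0476
finger_force: 0.0
```

>>> step_arm:
  increments:
    - [[-0.5,0,0,0,0],[-1,0,0,0,0],[-1,0,0,0,0],[-1,0,0,0,0]]

```text
clock: 20.28
position: [0.5597, -0.3162, 0.043]
ee_rot: [0.0, 0.707, 0.707, 0.0]
contact_force: [0.1, 0.7, 0.0]
width: 0.0741
finger_force: 0.0
```

>>> step_arm:
  increments:
    - [[-1,0,0,-10,0],[-1,0,0,-30,0],[-1,0,0,-65,0],[-1,0,0,-100,0],[-1,0,0,-135,0]]

```text
clock: 20.7
position: [0.5593, -0.3159, 0.1798]
ee_rot: [-0.0, 0.707, 0.707, -0.0]
contact_force: [0.6, -0.5, -0.7]
width: 0.0937
finger_force: 0.0
```

>>> step_arm:
  increments:
    - [[-1,25,-25,-20,0],[-1,50,-50,-40,0],[-1,75,-75,-60,0],[-1,100,-100,-60,0],[-1,110,-110,-60,0]]

```text
clock: 21.12
position: [0.4481, -0.2041, 0.2408]
ee_rot: [0.001, 0.707, 0.707, 0.0]
contact_force: [0.0, -0.2, -0.4]
width: 0.0937
finger_force: 0.0
```

```bash
python3 - <<'E'
from h import *
img,K,c=cam("wrist"); t,_,_=cam("top"); np.savez("w10.npz",img=img,K=K,c=c)
save(img,"w10",(200,80,640,400),1.8)
s=r.sense();print(s["position"],s["clock"],s["contact_force"])
for p in([.5595,-.3165,.078+.012],[.5456,-.4075,.067],[.573,-.2255,.042]):print(proj(K,c,p).round(1))
E
```

```text
[ 0.44868807 -0.20479268  0.23966578] 21.2167 [-0.28392106 -0.61304805  0.5702214 ]
[408.3 277.1]
[388.9 328.5]
[413.8 197.1]
```

View pics/w10.png

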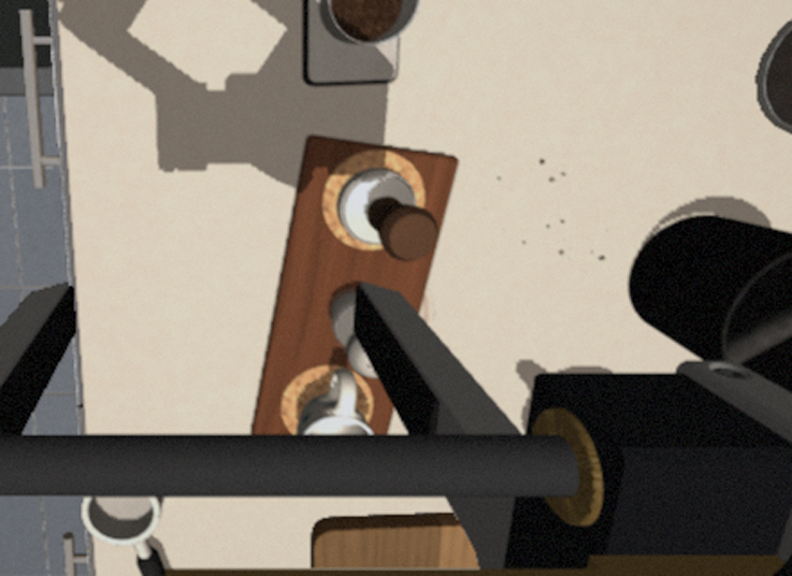

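```bash
python3 - <<'E'
from h import *
d=np.load("w10.npz");K,c=d["K"],d["c"]
P=lambda u,v,z:ray(K,c,200+u/1.8,80+v/1.8,z).round(4)
print("tamp",P(378,207,.042),P(338,207,.042),P(418,207,.042),"cork",P(374,200,.012))
d=np.load("w9.npz");K,c=d["K"],d["c"]
P=lambda u,v,z:ray(K,c,130+u/2,40+v/2,z).round(4)
print("tamp top w9",P(441,114,.1),"cork",P(421,120,.012))
E
```

```text
tamp [ 0.5678 -0.2226  0.042 ] [ 0.5385 -0.2227  0.042 ] [ 0.597  -0.2226  0.042 ] cork [ 0.5731 -0.224   0.012 ]
tamp top w9 [ 0.5732 -0.2278  0.1   ] cork [ 0.5735 -0.2239  0.012 ]
```

Averaging two views puts the tamper within about 2 mm of the cork centre. Everything stands upright and the arm is clear.

```bash
python3 -c "
from station import r
print(r.hand_in())"
```

```text
the job is handed in; nothing more can be done
None
```

I handed the job in at about 21 s: the dosing cup is on the scale plate, the tamper on the cork next to the scale, the espresso cup on the other cork and the shaker midway between them, all upright and let go. The shaker's final spot comes from where it was released, as a finger hid most of it in the last picture.

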